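# Gather the cuvette cases and sample vials into the bench tray

## Robot

A 6-joint arm with a two-finger parallel gripper is mounted at the origin on the work surface. World frame = base frame: x ahead of the robot, y to its left, z up, the work surface at z = 0. Lengths are in mm, angles in rad, forces in N, time in s.
With the tool pointing down it reaches from about 350 to 875 mm from the base axis. Payload 4.2 kg.
Tool frame: the origin (TCP) lies midway between the tips of the shut fingers; the grasp point (between the pads) lies 19 mm behind it; z points along the fingers, y is the line along which they close (so a half turn about z gives the same grasp; the last joint's range is limited). The gripper opens to 85 mm and grips with 20 to 120 N. Pads are 22 mm wide; open, the fingers measure 114 mm over their backs; the gripper's body (76 mm by 85 mm) begins 54 mm behind the grasp point. The pads swing forward as they close: fully open they stand 13 mm farther back than shut.
Start: joints at [1.525, 0.385, 0.008, 0, -1.194, -0.259], TCP at [187.532, 596.18, 199.212] pointing down, gripper open.
Joint ranges: [-3.14, 3.14], [-1.21, 2.06], [-1.07, 1.41], [-3.16, 2.05], [-2.99, -0.16], [-3.1, 3.1]. Speed limits (rad/s): [2.79, 2.79, 3.14, 3.14, 3.14, 3.14].

## Interface

Orientations are given as a unit quaternion [x, y, z, w].
In Python, from bench import read_state, get_image, job_done gives the robot as it stands.
- The arm moves only by the shell command python3 -m jog 'ROWS'. ROWS is JSON, a list of rows, each a list of 3 entries, a list of its own where there are three numbers: the shift along the world's x, y, z scaled (see below), then the turn, a rotation vector about the world's x, y, z scaled (see below), then the gripper's target within -1 to 1 (shut at 1, half-way at 0, fully open at -1). In form: [[[x, y, z], [wx, wy, wz], claw], ...]. A call has 1 to 20 rows; each row is the pose to reach, as a shift and turn from the pose commanded when the call began; what a row does not reach only later rows make up. The controller multiplies each number of a shift by 10 cm and each number of a turn by 120 degrees. A row lasts 1/10 s, in which the tool goes at most 50 mm and 8.59 degrees, less where a joint would pass 70% of its speed; a pose out of reach is approached as far as the arm can. A call with a number of a shift or a turn outside -1 to 1 is refused whole. A call with a gripper value outside its range is refused whole. The fingers move at their own pace and stop on an object; the grip force is fixed at half the most. Time passes only in rows, so rows that repeat a pose let the fingers close. It gives the time, the measured TCP pose, the force, the opening and the grip force at its end, in the units of the state.
- read_state(): the state, without advancing time (a new reading comes with each control period).
- get_image(name): name is "scene" or "side" or "wrist"; returns a dict with "frame" (400x640x3 uint8, red, green, blue), "range_z" (400x640 float32, mm along the optical axis (not along the pixel's ray), 0 where there is no reading), "fx", "fy", "cx", "cy" (pixels), "R" (3x3) and "t" (3): a world point X has camera coordinates R X + t. Camera axes: x right, y down, z forward; pixel columns grow to the right and rows downward; lengths in mm; the calibration is good to about 2 mm. The wrist camera is an equidistant fisheye: a pixel r from the principal point sees the ray r / f radians off the axis. A picture is of the moment at which its call begins.
- job_done(): hands the job in; it is judged then, once.
The state is a dict: "clock": time; "joints": joint angles; "joint_vel": joint speeds; "joint_efforts": joint torques, N m; "position": TCP position; "ee_rot": TCP orientation; "contact_force": force on the tool from outside, world axes, zero at the start; "wrist_torque": the same for the moment, N m; "gripper_width": finger opening in mm; "grasp_force": force on a finger pad.
Only numpy, scipy, OpenCV 4.12 (cv2) and the standard library are available. Lean on these libraries where they do the work, as an engineer would, in place of code of your own. Each camera call takes 0.05 s, during which the arm holds its last target. There are 200 camera calls.

## Task

Clear the measuring bench into the tray: stack the three blue-lidded cuvette cases on the middle of the black pad, largest first, lid up, each centred on the one below with long sides in line (the bottom one in line with the pad) so that nothing overhangs, and stand the green-capped vial in the green pocket of the rack and the yellow-capped vial in the yellow pocket. The vials may go in before, between or after the cases. Set things down rather than dropping or throwing them, and leave the grey-lidded case and the red-capped vial standing where they are.

Things in the scene. Friction and masses are not known exactly. Their poses are not given: they have to be found in the camera images.
- tray: Fixed low grey bench tray, 136 mm (x) by 206 mm (y), rim 12 mm high, wall and floor 4 mm thick, carrying the pad and the rack side by side along its y, their centres 50 mm either side of its centre, which of them is at which end changes. Origin at the centre of its underside, on the bench.
- pad: Fixed black rubber pad in the tray, 120 mm (x) by 90 mm (y) by 10 mm thick; its top is 14 mm above the bench, higher than the tray's rim. Origin at the centre of its underside (its top is 10 mm above the origin); axes parallel to the tray's. The stack of cases stands on it, long sides along its x.
- rack: Fixed white vial rack in the tray, 120 mm (x) by 60 mm (y) by 22 mm high, with two square pockets open at the top, each 42 mm wide and 16 mm deep (pocket floor 6 mm above the origin). The green-rimmed, green-floored pocket is centred at x = +30 mm, y = 0, the yellow one at x = -30 mm, y = 0. Origin at the centre of its underside, 4 mm above the bench; axes parallel to the tray's.
- large_mid (a point): Loose large cuvette case, a flat closed box with a white lower half and a blue lid, 96 x 66 x 28 mm (its x by its y by height), about 120 g. The point is the centre of the box, half-way up (14 mm above its underside); x runs along its long side, y along its short side, z up. Starts lid up flat on the bench. Bottom of the stack.
- medium_mid (a point): Loose medium cuvette case, a flat closed box with a white lower half and a blue lid, 60 x 44 x 22 mm (its x by its y by height), about 60 g. The point is the centre of the box, half-way up (11 mm above its underside); x runs along its long side, y along its short side, z up. Starts lid up flat on the bench. Middle of the stack.
- small_mid (a point): Loose small cuvette case, a flat closed box with a white lower half and a blue lid, 38 x 24 x 18 mm (its x by its y by height), about 30 g. The point is the centre of the box, half-way up (9 mm above its underside); x runs along its long side, y along its short side, z up. Starts lid up flat on the bench. Top of the stack.
- grey_mid (a point): Loose look-alike cuvette case, a flat closed box with a white lower half and a grey lid, 60 x 44 x 22 mm (its x by its y by height), 60 g. The point is the centre of the box, half-way up (11 mm above its underside); x runs along its long side, y along its short side, z up. Starts lid up flat on the bench. Does not belong in the tray: stays where it is.
- vial_green_mid (a point): Loose closed sample vial, a round white bottle with a green screw cap, 28 mm in diameter all the way up (the cap is the top 17 mm) and 60 mm tall, about 35 g, standing upright on the bench. The point is its centre, half-way up (30 mm above its underside). Goes in the green pocket.
- vial_yellow_mid (a point): Loose closed sample vial, a round white bottle with a yellow screw cap, 28 mm in diameter all the way up (the cap is the top 17 mm) and 60 mm tall, about 35 g, standing upright on the bench. The point is its centre, half-way up (30 mm above its underside). Goes in the yellow pocket.
- vial_red_mid (a point): Loose closed sample vial, a round white bottle with a red screw cap, 28 mm in diameter all the way up (the cap is the top 17 mm) and 60 mm tall, about 35 g, standing upright on the bench. The point is its centre, half-way up (30 mm above its underside). Look-alike that does not belong in the tray: stays where it is.

How it is judged:
By the outcome, as a careful person would: the job done as asked, in the order asked, and still so for the second after the job is handed in, with the robot touching nothing.
It also fails if it takes over 141 s, if anything falls off the work surface, if the arm or the gripper's body presses on something with over 40 N, if the wrist force passes 120 N, or if a joint passes its speed limit or range.

## Working session

There is one attempt and no reset: what is moved stays moved. The work goes in short steps, Python scripts to look and compute and a shell command to move; the robot and the scene stay as the last step left them, time stands still between calls to the robot, and variables do not carry over. Pictures are saved under pics/ and viewed, at most 14 in all, crops included, and the job is handed in when it is done.

```bash
mkdir -p pics; ls; cat > h.py <<'E'
import numpy as np,cv2
from bench import read_state,get_image,job_done
def save(n,f): cv2.imwrite('pics/'+f,cv2.cvtColor(n['frame'],cv2.COLOR_RGB2BGR))
def cloud(im):
    v,u=np.mgrid[0:400,0:640]; z=im['range_z']
    P=np.stack([(u-im['cx'])/im['fx']*z,(v-im['cy'])/im['fy']*z,z],-1)
    return (P-np.array(im['t']))@np.array(im['R'])  # R^T (P-t)
E
python3 - <<'E'
from h import *
for n in ['scene','side']:
    im=get_image(n); save(im,n+'1.png'); np.savez(n+'1.npz',**im)
    print(n,im['fx'],np.round(-np.array(im['R']).T@im['t']))
s=read_state();print(s)
E
```

```text
pics
scene 384.1764591400045 [ 729. -455.  946.]
side 394.1628191038863 [103. 508. 603.]
{'clock': 0.1, 'joints': array([ 1.52457422e+00,  3.85456751e-01,  6.78274857e-03, -4.24374965e-04,
       -1.19396700e+00, -2.58585525e-01]), 'joint_vel': array([-1.42189378e-03, -3.30468820e-03,  1.75271628e-03,  1.65590523e-03,
       -8.91252714e-04, -9.83350141e-05]), 'joint_efforts': array([-7.12243709e-04, -3.93319559e+01,  1.88930243e+01,  4.19793382e+00,
       -2.56880077e-03,  2.59342542e-06]), 'position': array([187.39259309, 595.6544804 , 198.25434592]), 'ee_rot': array([ 9.88396676e-01, -1.51891807e-01, -9.83650432e-05,  9.38047352e-04]), 'contact_force': array([ 0.24875117,  0.32838494, -0.40225334]), 'wrist_torque': array([0.01375993, 0.02258647, 0.02580537]), 'grasp_force': 0.0, 'gripper_width': 85.45192590324933}
```

View pics/scene1.png

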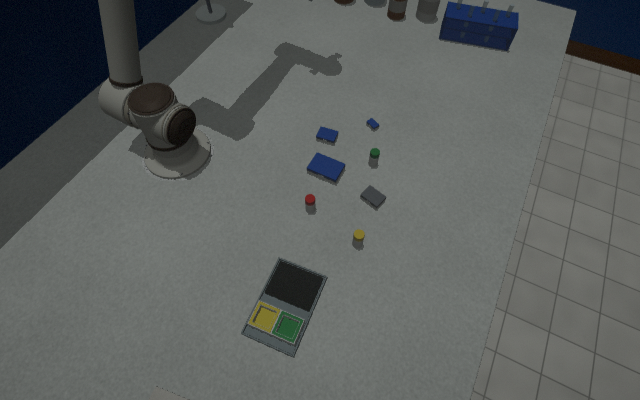

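View pics/side1.png

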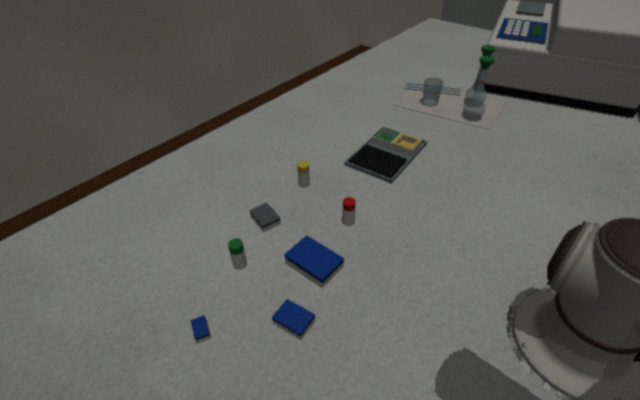

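The scene view shows the large case at (326,167), medium (327,135), small (372,124), grey (373,197), and the vials: green (375,155), yellow (359,236), red (310,200). The tray is at (285,306), with the pad at its far end. The side view agrees. Next I fit each object's top face from the depth data.

```bash
cat > fit.py <<'E'
from h import *
def fit(im,boxes):
    P=cloud(im); f=im['frame'].astype(int)
    for k,(u,v,r,h) in boxes.items():
        v0,u0=max(v-r,0),max(u-r,0)
        Q=P[v0:v+r+1,u0:u+r+1].reshape(-1,3); z=im['range_z'][v0:v+r+1,u0:u+r+1].ravel()
        m=(z>0)&(abs(Q[:,2]-h)<5); Q=Q[m].astype(np.float32)
        if len(Q)<4: print(k,'none');continue
        (c,s,a)=cv2.minAreaRect(Q[:,:2].copy())
        if s[0]<s[1]: s=s[::-1]; a+=90
        a=(a+90)%180-90
        print(k,len(Q),'c',np.round(c,1),'mean',np.round(Q.mean(0),1),'size',np.round(s,1),'ang %.1f'%a)
E
python3 - <<'E'
from fit import *
a=dict(np.load('scene1.npz'));b=dict(np.load('side1.npz'))
fit(a,dict(large=(326,167,28,28),med=(327,135,15,22),small=(372,124,10,18),grey=(373,197,18,22),green=(375,153,9,60),yellow=(359,234,9,60),red=(310,199,9,60),pad=(296,287,35,14),rack=(276,322,35,26)))
print()
fit(b,dict(large=(314,258,34,28),med=(293,317,24,22),small=(200,327,15,18),grey=(265,215,18,22),green=(236,245,10,60),yellow=(303,166,10,60),red=(349,203,9,60),pad=(380,162,35,14),rack=(397,139,25,26)))
E
```

```text
large 606 c [438.3 145.6] mean [439.7 144.5  27.6] size [97.7 68.4] ang 0.5
med 220 c [383.3 261.9] mean [384.5 260.8  21.3] size [60.6 45.5] ang 10.1
small 73 c [491.6 373.9] mean [492.3 372.7  17.6] size [37.6 23.6] ang -26.3
grey 290 c [603.3 118.7] mean [603.2 117.3  21.6] size [58.7 45.8] ang -15.0
green 64 c [553.3 236.1] mean [552.9 234.9  59.8] size [26.3 26.3] ang 3.4
yellow 87 c [621.2 -27.1] mean [621.3 -28.1  59.9] size [26.5 26.2] ang 89.7
red 81 c [459.4   8.2] mean [460.    7.8  59.7] size [27.6 24.2] ang -62.5
pad 2162 c [ 531.8 -236.4] mean [ 529.8 -216.1   13.4] size [164.9 136.1] ang -85.0
rack 741 c [ 537.1 -306.4] mean [ 537.7 -307.5   26.3] size [120.9  61.3] ang 5.2

large 1417 c [438.1 146.9] mean [435.2 149.2  28.2] size [97.4 67.7] ang -0.2
med 869 c [383.4 263. ] mean [381.7 264.4  22. ] size [61.1 44.9] ang 7.6
small 318 c [491.7 374.2] mean [490.3 375.   18. ] size [39.5 24.4] ang -26.3
grey 425 c [602.3 119.8] mean [599.6 121.3  22.2] size [62.9 44.3] ang -14.9
green 153 c [551.6 236.2] mean [551.1 237.4  60. ] size [28.2 26.6] ang -77.9
yellow 90 c [619.5 -27.2] mean [618.7 -25.2  59.7] size [28.2 25.7] ang -72.3
red 118 c [458.5   9.4] mean [457.1  10.9  59.9] size [27.7 24.9] ang -53.0
pad 1618 c [ 532.7 -257.8] mean [ 527.5 -221.6   14. ] size [212.1 137.2] ang -84.7
rack 449 c [ 536.5 -307. ] mean [ 534.1 -304.4   26. ] size [121.2  65.8] ang 4.1
```

```bash

python3 -m jog '[[[0.17,-0.3,0],[0,0,0.05],-1],[[0.34,-0.6,0],[0,0,0.1],-1],[[0.5,-0.9,0],[0,0,0.147],-1],[[0.5,-0.9,0],[0,0,0.147],-1]]'
python3 -m jog '[[[0.17,-0.3,0],[0,0,0],-1],[[0.34,-0.6,0],[0,0,0],-1],[[0.5,-0.9,0],[0,0,0],-1],[[0.5,-0.9,0],[0,0,0],-1]]'
python3 -m jog '[[[0.17,-0.3,0],[0,0,0],-1],[[0.34,-0.6,0],[0,0,0],-1],[[0.5,-0.9,0],[0,0,0],-1],[[0.5,-0.9,0],[0,0,0],-1]]'
python3 -m jog '[[[0.17,-0.3,0],[0,0,0],-1],[[0.34,-0.6,0],[0,0,0],-1],[[0.5,-0.9,0],[0,0,0],-1],[[0.5,-0.9,0],[0,0,0],-1]]'
python3 -m jog '[[[0.17,-0.3,0],[0,0,0],-1],[[0.34,-0.6,-0.3],[0,0,0],-1],[[0.5,-0.9,-0.6],[0,0,0],-1],[[0.5,-0.9,-0.8],[0,0,0],-1],[[0.5,-0.9,-0.8],[0,0,0],-1],[[0.5,-0.9,-0.8],[0,0,0],-1],[[0.5,-0.9,-0.8],[0,0,0],-1]]'
python3 - <<'E'
from h import *
from scipy.spatial.transform import Rotation as R
s=read_state();print(s['joints'],R.from_quat(s['ee_rot']).as_matrix().round(3))
im=get_image('wrist');save(im,'w1.png');np.savez('w1.npz',**im)
E
```

```text
clock: 0.5
position: [238.6, 502.7, 199.2]
ee_rot: [1.0, 0.001, -0.0, 0.001]
contact_force: [0.6, 0.8, -0.0]
gripper_width: 85.5
grasp_force: 0.0
clock: 0.9
position: [288.2, 413.5, 199.1]
ee_rot: [1.0, -0.0, -0.0, 0.001]
contact_force: [-0.2, 0.6, 0.1]
gripper_width: 85.5
grasp_force: 0.0
clock: 1.3
position: [338.1, 324.2, 199.1]
ee_rot: [1.0, -0.0, -0.0, 0.0]
contact_force: [0.1, -0.4, -0.2]
gripper_width: 85.2
grasp_force: 0.0
clock: 1.7
position: [388.3, 234.8, 199.0]
ee_rot: [1.0, -0.0, -0.0, 0.0]
contact_force: [0.1, 0.3, -0.8]
gripper_width: 85.3
grasp_force: 0.0
clock: 2.4
position: [438.4, 147.9, 120.5]
ee_rot: [1.0, 0.002, 0.001, -0.001]
contact_force: [-0.9, -0.2, -0.1]
gripper_width: 85.2
grasp_force: 0.0
[ 6.78212553e-01  1.87497172e-01 -4.92851163e-01  5.30705292e-04
 -8.87572399e-01  8.97184807e-01] [[ 1.     0.005  0.002]
 [ 0.005 -1.     0.001]
 [ 0.003 -0.001 -1.   ]]
```

```bash

python3 -m jog '[[[0,0,-0.2],[0,0,0],-1],[[0,0,-0.4],[0,0,0],-1],[[0,0,-0.6],[0,0,0],-1],[[0,0,-0.8],[0,0,0],-1],[[0,0,-0.8],[0,0,0],-1]]'
python3 -m jog '[[[0.01,0,-0.1],[0,0,0],-1],[[0.01,0,-0.2],[0,0,0],-1],[[0.01,0,-0.3],[0,0,0],-1],[[0.01,0,-0.35],[0,0,0],-1],[[0.01,0,-0.35],[0,0,0],-1],[[0.01,0,-0.35],[0,0,0],-1]]'
python3 -m jog '[[[0,0,0],[0,0,0],1],[[0,0,0],[0,0,0],1],[[0,0,0],[0,0,0],1],[[0,0,0],[0,0,0],1],[[0,0,0],[0,0,0],1],[[0,0,0],[0,0,0],1],[[0,0,0],[0,0,0],1],[[0,0,0],[0,0,0],1]]'
python3 - <<'E'
from h import *
save(get_image('side'),'s2.png')
E
```

```text
clock: 2.95
position: [436.4, 146.1, 38.1]
ee_rot: [1.0, 0.002, -0.001, 0.001]
contact_force: [-1.1, 0.2, 0.4]
gripper_width: 85.1
grasp_force: 0.0
clock: 3.55
position: [438.7, 146.2, 4.2]
ee_rot: [1.0, 0.002, 0.0, 0.0]
contact_force: [-0.0, -0.1, -0.4]
gripper_width: 85.4
grasp_force: 0.0
clock: 4.35
position: [438.5, 146.2, 4.2]
ee_rot: [1.0, 0.002, 0.0, -0.0]
contact_force: [0.5, 0.4, -0.4]
gripper_width: -0.3
grasp_force: 0.0
```

View pics/s2.png

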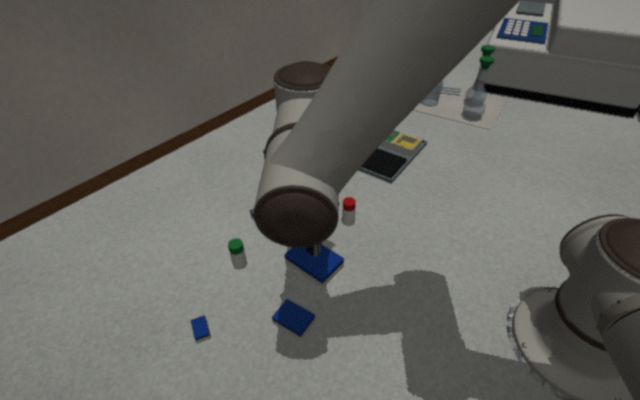

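```bash
python3 - <<'E'
from h import *
im=get_image('side');f=im['frame'][200:300,250:390]
a=cv2.resize(f,None,fx=4,fy=4,interpolation=cv2.INTER_CUBIC)
w=get_image('wrist')['frame'][:, :]
b=cv2.resize(w,(560,350))
o=np.vstack([a[:250],np.asarray(b)])[:600]
cv2.imwrite('pics/c1.png',o[:,:,::-1])
P=cloud(im)
for u,v in [(315,243),(315,248),(318,250),(312,252),(314,262),(320,262)]: print(u,v,P[v,u].round(1),im['frame'][v,u])
E
```

```text
315 243 [289.4 303.7 300.5] [26 22 19]
315 248 [429.7 151.1  60.2] [46 47 46]
318 250 [428.2 144.8  50.3] [31 33 32]
312 252 [432.1 157.1  52.9] [3 3 7]
314 262 [427.6 157.8  28.5] [ 8 27 64]
320 262 [418.7 151.   28.9] [13 29 64]
```

View pics/c1.png

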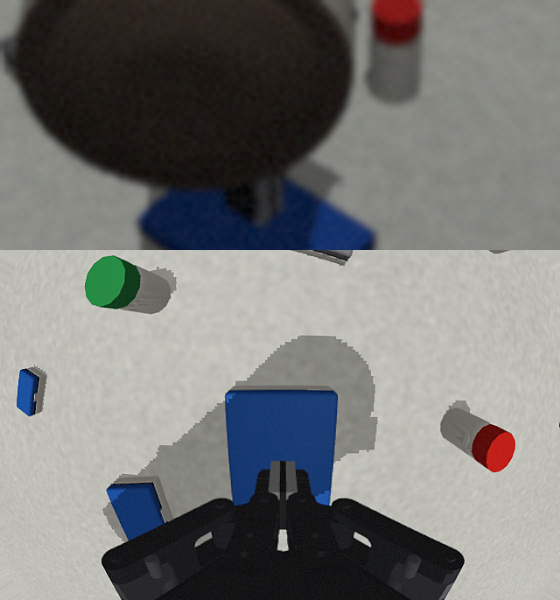

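```bash
python3 - <<'E'
from h import *
im=get_image('side')
P=cloud(im)
for v in range(244,264): print(v,[tuple(P[v,u].round(0).astype(int)) for u in range(308,323,2)])
s=read_state();print(s['joints'],s['position'],s['ee_rot'])
E
```

```text
244 [(np.int64(295), np.int64(308), np.int64(299)), (np.int64(294), np.int64(307), np.int64(299)), (np.int64(292), np.int64(305), np.int64(298)), (np.int64(290), np.int64(304), np.int64(299)), (np.int64(288), np.int64(303), np.int64(299)), (np.int64(427), np.int64(146), np.int64(69)), (np.int64(428), np.int64(139), np.int64(62)), (np.int64(462), np.int64(94), np.int64(0))]
245 [(np.int64(294), np.int64(309), np.int64(299)), (np.int64(292), np.int64(308), np.int64(299)), (np.int64(291), np.int64(306), np.int64(298)), (np.int64(290), np.int64(305), np.int64(298)), (np.int64(428), np.int64(150), np.int64(69)), (np.int64(428), np.int64(145), np.int64(65)), (np.int64(429), np.int64(138), np.int64(57)), (np.int64(443), np.int64(116), np.int64(29))]
246 [(np.int64(295), np.int64(308), np.int64(295)), (np.int64(293), np.int64(308), np.int64(297)), (np.int64(432), np.int64(156), np.int64(68)), (np.int64(431), np.int64(153), np.int64(66)), (np.int64(428), np.int64(150), np.int64(65)), (np.int64(427), np.int64(146), np.int64(63)), (np.int64(428), np.int64(139), np.int64(56)), (np.int64(442), np
[... 5870 characters left out ...]
1), np.int64(154), np.int64(30)), (np.int64(420), np.int64(150), np.int64(27)), (np.int64(416), np.int64(148), np.int64(28))]
263 [(np.int64(434), np.int64(167), np.int64(29)), (np.int64(432), np.int64(164), np.int64(28)), (np.int64(429), np.int64(162), np.int64(29)), (np.int64(425), np.int64(160), np.int64(30)), (np.int64(423), np.int64(157), np.int64(28)), (np.int64(420), np.int64(155), np.int64(28)), (np.int64(418), np.int64(152), np.int64(28)), (np.int64(414), np.int64(150), np.int64(29))]
[ 6.74719179e-01  3.68820025e-01 -6.24953242e-01  2.59910795e-05
 -5.77009067e-01  8.99116880e-01] [438.54843036 146.17681594   4.20813739] [9.99998828e-01 1.53075688e-03 9.89000101e-06 1.18066106e-06]
```

The fingers shut above the lid: in the side crop the tips end at about pixel (312,255), which depth puts at z≈40. The reported TCP height is 4, so the tips sit about 36 mm above it. I'll reopen and go down in small steps, watching the force.

```bash

python3 -m jog '[[[0,0,0],[0,0,0],-1],[[0,0,0],[0,0,0],-1],[[0,0,0],[0,0,0],-1],[[0,0,0],[0,0,0],-1],[[0,0,0],[0,0,0],-1],[[0,0,0],[0,0,0],-1],[[0,0,0],[0,0,0],-1]]'
python3 -m jog '[[[0,0,-0.05],[0,0,0],-1],[[0,0,-0.1],[0,0,0],-1],[[0,0,-0.15],[0,0,0],-1],[[0,0,-0.2],[0,0,0],-1],[[0,0,-0.2],[0,0,0],-1]]'
python3 -m jog '[[[0,0,-0.03],[0,0,0],-1],[[0,0,-0.06],[0,0,0],-1],[[0,0,-0.09],[0,0,0],-1],[[0,0,-0.12],[0,0,0],-1],[[0,0,-0.12],[0,0,0],-1]]'
python3 - <<'E'
from h import *
im=get_image('side')
a=cv2.resize(im['frame'][180:300,240:400],None,fx=4,fy=4,interpolation=cv2.INTER_CUBIC)
cv2.imwrite('pics/c2.png',a[:,:,::-1])
E
```

```text
clock: 5.25
position: [438.5, 146.2, 4.2]
ee_rot: [1.0, 0.002, -0.0, 0.0]
contact_force: [0.1, -0.9, 0.6]
gripper_width: 85.4
grasp_force: 0.0
clock: 5.75
position: [437.9, 145.7, -16.7]
ee_rot: [1.0, 0.001, -0.001, 0.001]
contact_force: [0.5, 0.8, 0.8]
gripper_width: 85.6
grasp_force: 0.0
clock: 6.25
position: [438.3, 146.0, -28.2]
ee_rot: [1.0, 0.001, -0.0, 0.0]
contact_force: [0.6, 0.0, -0.9]
gripper_width: 85.5
grasp_force: 0.0
```

View pics/c2.png

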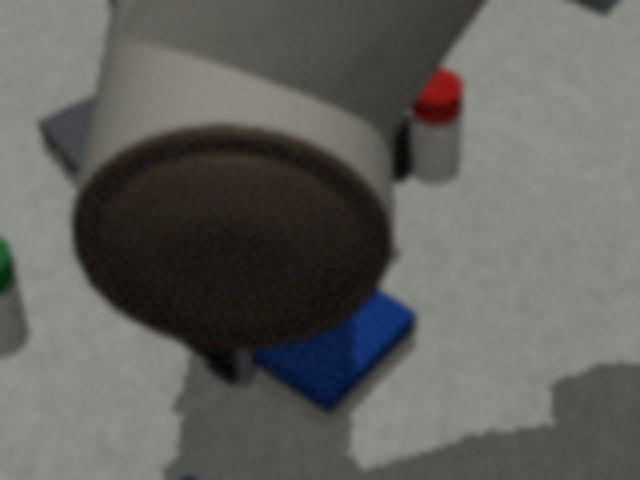

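The finger at crop (235,365) now stands beside the case. A reported z of -28 with no contact confirms the offset. Now I close the gripper.

```bash

python3 -m jog '[[[0,0,-0.03],[0,0,0],-1],[[0,0,-0.03],[0,0,0],1],[[0,0,-0.03],[0,0,0],1],[[0,0,-0.03],[0,0,0],1],[[0,0,-0.03],[0,0,0],1],[[0,0,-0.03],[0,0,0],1],[[0,0,-0.03],[0,0,0],1]]'
python3 -m jog '[[[0,0,0.03],[0,0,0],1],[[0,0,0.08],[0,0,0],1],[[0,0,0.2],[0,0,0],1],[[0,0,0.4],[0,0,0],1],[[0,0,0.6],[0,0,0],1],[[0,0,0.8],[0,0,0],1],[[0,0,1],[0,0,0],1],[[0,0,1],[0,0,0],1],[[0,0,1],[0,0,0],1]]'

```

```text
clock: 7.0
position: [438.7, 146.3, -30.5]
ee_rot: [1.0, 0.002, 0.0, -0.0]
contact_force: [-1.3, -0.1, 5.4]
gripper_width: 64.3
grasp_force: 67.2
clock: 7.9
position: [438.2, 146.0, 69.1]
ee_rot: [1.0, 0.001, -0.0, -0.0]
contact_force: [-0.5, 0.4, -2.0]
gripper_width: 65.0
grasp_force: 66.5
```

```bash

python3 -m jog '[[[0.1,-0.3,0],[0,0,0.02],1],[[0.2,-0.6,0],[0,0,0.04],1],[[0.3,-0.9,0],[0,0,0.043],1],[[0.3,-0.9,0],[0,0,0.043],1]]'
python3 -m jog '[[[0.1,-0.3,0],[0,0,0],1],[[0.2,-0.6,0],[0,0,0],1],[[0.3,-0.9,0],[0,0,0],1],[[0.3,-0.9,0],[0,0,0],1]]'
python3 -m jog '[[[0.1,-0.3,0],[0,0,0],1],[[0.2,-0.6,0],[0,0,0],1],[[0.3,-0.9,0],[0,0,0],1],[[0.3,-0.9,0],[0,0,0],1],[[0.3,-0.9,0],[0,0,0],1]]'
python3 - <<'E'
from h import *
for n,(u,v,r) in dict(scene=(285,306,60),side=(388,152,50)).items():
    im=dict(np.load(n+'1.npz'));P=cloud(im);f=im['frame'].astype(int)
    def sub(m,h,nm):
        q=np.zeros((400,640),bool);q[v-r:v+r,u-r:u+r]=1
        Q=P[q&m&(abs(P[...,2]-h)<5)].astype(np.float32)[:,:2].copy()
        c,s,a=cv2.minAreaRect(Q);print(n,nm,len(Q),np.round(c,1),'med',np.median(Q,0).round(1),np.round(s,1),round(a,1))
    sub(f.max(-1)<50,14,'black'); 
    sub((f[...,1]>f[...,0]+30)&(f[...,1]>f[...,2]+20),10,'greenfloor')
    sub((f[...,0]>f[...,2]+50)&(abs(f[...,0]-f[...,1])<60),10,'yellowfloor')
    sub(P[...,2]>8,14,'tray')
E
```

```text
clock: 8.3
position: [467.8, 53.3, 67.5]
ee_rot: [0.999, 0.044, -0.002, 0.001]
contact_force: [-0.0, -0.1, -1.2]
gripper_width: 64.7
grasp_force: 66.7
clock: 8.7
position: [498.3, -36.0, 67.7]
ee_rot: [0.999, 0.045, -0.001, 0.0]
contact_force: [-1.2, 1.5, -0.5]
gripper_width: 64.8
grasp_force: 66.9
clock: 9.2
position: [527.6, -123.6, 67.9]
ee_rot: [0.999, 0.046, -0.001, -0.0]
contact_force: [-0.5, 0.3, -0.9]
gripper_width: 64.9
grasp_force: 67.0
scene black 1739 [ 535.4 -258.6] med [ 530.5 -209.5] [132.6 202.4] 4.9
scene greenfloor 273 [ 566.5 -303.1] med [ 566.2 -303.7] [38.3 39.5] 4.8
scene yellowfloor 261 [ 506. -308.] med [ 505.9 -308.3] [37.5 39.4] 5.7
scene tray 2740 [ 533.2 -256.9] med [ 532.7 -226.9] [136.3 206.3] 4.6
side black 1110 [ 527.5 -202.8] med [ 525.3 -201.3] [132.  101.5] 5.4
side greenfloor 43 [ 572.9 -315. ] med [ 573.1 -314.9] [29.4 19. ] 2.8
side yellowfloor 56 [ 511.8 -322.1] med [ 512.6 -320.9] [35.  23.4] 5.1
side tray 1698 [ 541.5 -362.8] med [ 525.5 -216.4] [137.5 423.6] 4.7
```

```bash

python3 -m jog '[[[0,-0.3,0],[0,0,0],1],[[0,-0.6,0],[0,0,0],1],[[0.01,-0.83,-0.1],[0,0,0],1],[[0.01,-0.83,-0.3],[0,0,0],1],[[0.01,-0.83,-0.5],[0,0,0],1],[[0.01,-0.83,-0.7],[0,0,0],1],[[0.01,-0.83,-0.8],[0,0,0],1],[[0.01,-0.83,-0.82],[0,0,0],1],[[0.01,-0.83,-0.82],[0,0,0],1]]'
python3 -m jog '[[[0,0,-0.01],[0,0,0],1],[[0,0,-0.01],[0,0,0],1],[[0,0,-0.02],[0,0,0],1],[[0,0,-0.02],[0,0,0],1]]'

```

```text
clock: 10.1
position: [529.7, -206.2, -12.7]
ee_rot: [0.999, 0.047, -0.0, 0.0]
contact_force: [-0.0, -0.3, -1.2]
gripper_width: 64.8
grasp_force: 67.1
clock: 10.5
position: [529.7, -206.9, -14.5]
ee_rot: [0.999, 0.046, 0.0, 0.0]
contact_force: [-0.3, 0.6, -1.4]
gripper_width: 64.5
grasp_force: 67.1
```

```bash

python3 -m jog '[[[0,0,-0.01],[0,0,0],1],[[0,0,-0.01],[0,0,0],1],[[0,0,-0.01],[0,0,0],1]]'
python3 -m jog '[[[0,0,-0.01],[0,0,0],1],[[0,0,-0.01],[0,0,0],1],[[0,0,-0.01],[0,0,0],1]]'

```

```text
clock: 10.8
position: [529.5, -206.9, -15.8]
ee_rot: [0.999, 0.047, -0.0, 0.0]
contact_force: [0.1, -0.5, -1.7]
gripper_width: 64.8
grasp_force: 67.1
clock: 11.1
position: [529.7, -206.9, -16.4]
ee_rot: [0.999, 0.047, 0.0, 0.0]
contact_force: [-1.4, -0.0, 3.1]
gripper_width: 64.8
grasp_force: 67.3
```

```bash

python3 -m jog '[[[0,0,0],[0,0,0],-1],[[0,0,0],[0,0,0],-1],[[0,0,0],[0,0,0],-1],[[0,0,0],[0,0,0],-1],[[0,0,0.1],[0,0,0],-1],[[0,0,0.3],[0,0,0],-1],[[0,0,0.6],[0,0,0],-1],[[0,0,0.9],[0,0,0],-1],[[0,0,1],[0,0,0],-1]]'
python3 -m jog '[[[-0.1,0.31,0],[0,0,0.03],-1],[[-0.2,0.62,0],[0,0,0.03],-1],[[-0.29,0.94,0],[0,0,0.03],-1],[[-0.29,0.94,0],[0,0,0.03],-1]]'
python3 -m jog '[[[-0.1,0.31,0],[0,0,0],-1],[[-0.2,0.62,0],[0,0,0],-1],[[-0.29,0.94,0],[0,0,0],-1],[[-0.29,0.94,0],[0,0,0],-1]]'
python3 -m jog '[[[-0.1,0.31,0],[0,0,0],-1],[[-0.2,0.62,0],[0,0,0],-1],[[-0.29,0.94,0],[0,0,0],-1],[[-0.29,0.94,0],[0,0,0],-1]]'
python3 -m jog '[[[-0.1,0.31,0],[0,0,0],-1],[[-0.2,0.62,0],[0,0,0],-1],[[-0.29,0.94,0],[0,0,0],-1],[[-0.29,0.94,0],[0,0,0],-1]]'
python3 -m jog '[[[-0.1,0.31,0],[0,0,0],-1],[[-0.2,0.62,0],[0,0,0],-1],[[-0.3,0.94,0],[0,0,0],-1],[[-0.3,0.94,0],[0,0,0],-1],[[-0.3,0.94,0],[0,0,0],-1],[[-0.3,0.94,0],[0,0,0],-1]]'
python3 - <<'E'
from fit import *
im=get_image('scene');np.savez('scene3.npz',**im)
P=cloud(im)
fit(im,dict(large=(298,280,30,42)))
b=get_image('side');np.savez('side3.npz',**b);fit(b,dict(large=(375,155,30,42)))
E
```

```text
clock: 12.0
position: [531.8, -207.3, 87.4]
ee_rot: [0.999, 0.047, 0.003, 0.001]
contact_force: [0.5, -0.7, 1.1]
gripper_width: 85.2
grasp_force: 0.0
clock: 12.4
position: [499.0, -110.4, 83.3]
ee_rot: [0.997, 0.08, -0.001, -0.0]
contact_force: [-0.7, -0.5, -0.7]
gripper_width: 85.5
grasp_force: 0.0
clock: 12.8
position: [470.8, -16.8, 83.3]
ee_rot: [0.997, 0.08, -0.0, -0.0]
contact_force: [0.1, -0.4, -0.2]
gripper_width: 85.3
grasp_force: 0.0
clock: 13.2
position: [442.6, 77.0, 83.4]
ee_rot: [0.997, 0.08, 0.0, -0.0]
contact_force: [0.7, 0.5, -0.7]
gripper_width: 85.7
grasp_force: 0.0
clock: 13.6
position: [414.1, 171.1, 83.5]
ee_rot: [0.997, 0.079, 0.001, -0.0]
contact_force: [-0.3, -0.4, -0.5]
gripper_width: 85.1
grasp_force: 0.0
clock: 14.2
position: [383.8, 261.8, 82.9]
ee_rot: [0.997, 0.077, -0.0, 0.0]
contact_force: [0.1, -1.1, 0.0]
gripper_width: 85.4
grasp_force: 0.0
large 1051 c [ 529.5 -207.3] mean [ 530.6 -208.3   41.8] size [96.9 67.4] ang 4.9
large none
```

```bash

python3 -m jog '[[[0,0,-0.25],[0,0,0],-1],[[0,0,-0.5],[0,0,0],-1],[[0,0,-0.75],[0,0,0],-1],[[0,0,-0.9],[0,0,0],-1],[[0,0,-1],[0,0,0],-1],[[0,0,-1],[0,0,0],-1]]'
python3 -m jog '[[[0,0,-0.07],[0,0,0],-1],[[0,0,-0.13],[0,0,0],-1],[[0,0,-0.13],[0,0,0],-1],[[0,0,-0.13],[0,0,0],1],[[0,0,-0.13],[0,0,0],1],[[0,0,-0.13],[0,0,0],1],[[0,0,-0.13],[0,0,0],1],[[0,0,-0.13],[0,0,0],1],[[0,0,-0.13],[0,0,0],1],[[0,0,-0.13],[0,0,0],1],[[0,0,-0.13],[0,0,0],1]]'
python3 -m jog '[[[0,0,0.03],[0,0,0],1],[[0,0,0.1],[0,0,0],1],[[0,0,0.25],[0,0,0],1],[[0,0,0.5],[0,0,0],1],[[0,0,0.75],[0,0,0],1],[[0,0,1],[0,0,0],1],[[0,0,1],[0,0,0],1],[[0,0,1],[0,0,0],1]]'
python3 - <<'E'
from fit import *
im=get_image('wrist');save(im,'w2.png')
E
```

```text
clock: 14.9
position: [383.3, 261.9, -17.8]
ee_rot: [0.997, 0.077, -0.001, 0.001]
contact_force: [0.6, 0.2, 0.2]
gripper_width: 85.5
grasp_force: 0.0
clock: 16.0
position: [383.8, 263.6, -29.1]
ee_rot: [0.997, 0.078, 0.0, -0.0]
contact_force: [-1.9, 0.5, 5.5]
gripper_width: 42.5
grasp_force: 61.0
clock: 16.8
position: [383.4, 263.2, 70.7]
ee_rot: [0.997, 0.078, 0.0, -0.001]
contact_force: [0.4, 0.6, -0.3]
gripper_width: 42.9
grasp_force: 60.5
```

View pics/w2.png

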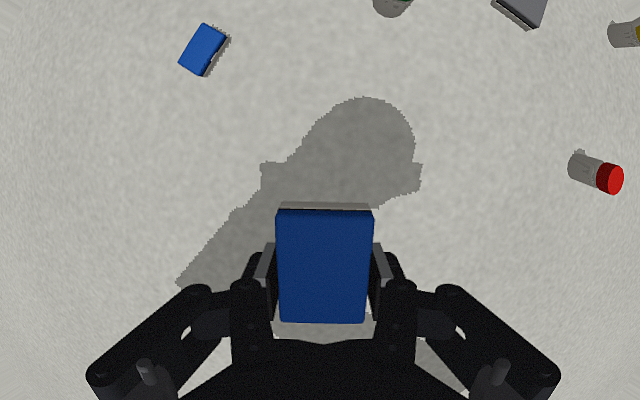

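The medium case is held centred between the pads at (325,265). I carry it to the stack.

```bash

python3 -m jog '[[[0.1,-0.31,0],[0,0,-0.015],1],[[0.2,-0.62,0],[0,0,-0.033],1],[[0.29,-0.94,0],[0,0,-0.033],1],[[0.29,-0.94,0],[0,0,-0.033],1]]'
python3 -m jog '[[[0.1,-0.31,0],[0,0,0],1],[[0.2,-0.62,0],[0,0,0],1],[[0.29,-0.94,0],[0,0,0],1],[[0.29,-0.94,0],[0,0,0],1]]'
python3 -m jog '[[[0.1,-0.31,0],[0,0,0],1],[[0.2,-0.62,0],[0,0,0],1],[[0.29,-0.94,0],[0,0,0],1],[[0.29,-0.94,0],[0,0,0],1]]'
python3 -m jog '[[[0.1,-0.31,0],[0,0,0],1],[[0.2,-0.62,0],[0,0,0],1],[[0.29,-0.94,0],[0,0,0],1],[[0.29,-0.94,0],[0,0,0],1]]'
python3 -m jog '[[[0.1,-0.31,0],[0,0,0],1],[[0.2,-0.62,0],[0,0,0],1],[[0.3,-0.94,0],[0,0,0],1],[[0.3,-0.94,-0.2],[0,0,0],1],[[0.3,-0.94,-0.4],[0,0,0],1],[[0.3,-0.94,-0.5],[0,0,0],1],[[0.3,-0.94,-0.53],[0,0,0],1],[[0.3,-0.94,-0.53],[0,0,0],1],[[0.3,-0.94,-0.53],[0,0,0],1]]' | head -3
python3 -m jog '[[[0,0,-0.01],[0,0,0],1],[[0,0,-0.02],[0,0,0],1],[[0,0,-0.02],[0,0,0],1],[[0,0,-0.02],[0,0,0],1]]'

```

```text
clock: 17.25
position: [411.3, 165.5, 68.6]
ee_rot: [0.999, 0.041, -0.002, 0.001]
contact_force: [0.1, 0.2, -0.1]
gripper_width: 42.6
grasp_force: 60.7
clock: 17.65
position: [440.9, 72.6, 69.0]
ee_rot: [0.999, 0.041, -0.002, 0.001]
contact_force: [-1.2, 0.3, -0.6]
gripper_width: 42.9
grasp_force: 60.8
clock: 18.05
position: [470.6, -20.7, 69.2]
ee_rot: [0.999, 0.042, -0.001, 0.0]
contact_force: [0.2, 0.5, -0.2]
gripper_width: 42.8
grasp_force: 60.9
clock: 18.45
position: [500.2, -114.4, 69.2]
ee_rot: [0.999, 0.042, -0.001, 0.0]
contact_force: [0.2, 0.6, -0.1]
gripper_width: 42.9
grasp_force: 61.0
clock: 19.35
position: [530.3, -206.4, 18.0]
ee_rot: [0.999, 0.044, 0.001, 0.0]
clock: 19.75
position: [529.6, -206.9, 15.4]
ee_rot: [0.999, 0.043, 0.0, 0.0]
contact_force: [-0.8, 0.9, -0.8]
gripper_width: 42.6
grasp_force: 61.1
```

```bash

python3 -m jog '[[[0,0,-0.01],[0,0,0],1],[[0,0,-0.02],[0,0,0],1],[[0,0,-0.02],[0,0,0],1],[[0,0,-0.02],[0,0,0],1]]'
python3 -m jog '[[[0,0,-0.01],[0,0,0],1],[[0,0,-0.01],[0,0,0],1],[[0,0,-0.01],[0,0,0],1]]'

```

```text
clock: 20.15
position: [529.5, -206.8, 13.1]
ee_rot: [0.999, 0.043, -0.0, -0.0]
contact_force: [0.5, -0.9, -0.9]
gripper_width: 42.6
grasp_force: 61.1
clock: 20.45
position: [529.6, -206.9, 13.0]
ee_rot: [0.999, 0.044, 0.0, 0.0]
contact_force: [-1.9, 0.7, 5.7]
gripper_width: 42.8
grasp_force: 61.7
```

```bash

python3 -m jog '[[[0,0,0],[0,0,0],-1],[[0,0,0],[0,0,0],-1],[[0,0,0],[0,0,0],-1],[[0,0,0],[0,0,0],-1],[[0,0,0],[0,0,0],-1],[[0,0,0.1],[0,0,0],-1],[[0,0,0.3],[0,0,0],-1],[[0,0,0.6],[0,0,0],-1],[[0,0,0.8],[0,0,0],-1],[[0,0,0.8],[0,0,0],-1]]' | head -3
python3 -m jog '[[[-0.02,0.32,0],[0,0,-0.06],-1],[[-0.04,0.64,0],[0,0,-0.12],-1],[[-0.06,0.97,0],[0,0,-0.18],-1],[[-0.06,0.97,0],[0,0,-0.26],-1],[[-0.06,0.97,0],[0,0,-0.26],-1]]' | head -3
python3 -m jog '[[[-0.02,0.32,0],[0,0,0],-1],[[-0.04,0.64,0],[0,0,0],-1],[[-0.06,0.97,0],[0,0,0],-1],[[-0.06,0.97,0],[0,0,0],-1]]' | head -3
python3 -m jog '[[[-0.02,0.32,0],[0,0,0],-1],[[-0.04,0.64,0],[0,0,0],-1],[[-0.06,0.97,0],[0,0,0],-1],[[-0.06,0.97,0],[0,0,0],-1]]' | head -2
python3 -m jog '[[[-0.02,0.32,0],[0,0,0],-1],[[-0.04,0.64,0],[0,0,0],-1],[[-0.06,0.97,0],[0,0,0],-1],[[-0.06,0.97,0],[0,0,0],-1]]' | head -2
python3 -m jog '[[[-0.02,0.32,0],[0,0,0],-1],[[-0.04,0.64,0],[0,0,0],-1],[[-0.07,0.97,0],[0,0,0],-1],[[-0.07,0.97,0],[0,0,0],-1]]' | head -2
python3 -m jog '[[[-0.02,0.32,0],[0,0,0],-1],[[-0.04,0.64,0],[0,0,0],-1],[[-0.07,0.96,0],[0,0,0],-1],[[-0.07,0.96,0],[0,0,0],-1],[[-0.07,0.96,0],[0,0,0],-1],[[-0.07,0.96,0],[0,0,0],-1]]' | head -3
python3 - <<'E'
from fit import *
im=get_image('scene')
fit(im,dict(med=(298,278,25,64)))
fit(dict(np.load('scene3.npz')),dict(small=(372,124,10,18)))
fit(dict(np.load('side3.npz')),dict(small=(200,327,15,18)))
E
```

```text
clock: 21.45
position: [532.2, -207.4, 96.5]
ee_rot: [0.999, 0.044, 0.004, 0.001]
clock: 21.95
position: [523.2, -108.9, 92.1]
ee_rot: [0.974, -0.226, -0.0, 0.0]
clock: 22.35
position: [517.5, -10.8, 92.2]
ee_rot: [0.975, -0.224, 0.0, -0.0]
clock: 22.75
position: [512.0, 86.1, 92.2]
clock: 23.15
position: [506.2, 183.0, 92.1]
clock: 23.55
position: [499.3, 279.8, 92.0]
clock: 24.15
position: [491.7, 372.2, 91.9]
ee_rot: [0.974, -0.227, -0.0, 0.001]
med 459 c [ 530.1 -207.5] mean [ 530.8 -208.2   63.7] size [60.7 44.6] ang 2.8
small 74 c [491.8 374.4] mean [492.  372.6  17.2] size [39.6 26.1] ang -24.8
small 318 c [491.5 374.4] mean [490.2 375.   17.9] size [38.8 24.3] ang -26.0
```

```bash

python3 -m jog '[[[0,0,-0.25],[0,0,0],-1],[[0,0,-0.5],[0,0,0],-1],[[0,0,-0.75],[0,0,0],-1],[[0,0,-1],[0,0,0],-1],[[0,0,-1],[0,0,0],-1]]'
python3 -m jog '[[[0,0,-0.07],[0,0,0],-1],[[0,0,-0.14],[0,0,0],-1],[[0,0,-0.21],[0,0,0],-1],[[0,0,-0.21],[0,0,0],0],[[0,0,-0.21],[0,0,0],0],[[0,0,-0.21],[0,0,0],0],[[0,0,-0.21],[0,0,0],0]]'

```

```text
clock: 24.7
position: [489.8, 370.6, -11.1]
ee_rot: [0.974, -0.228, -0.002, 0.004]
contact_force: [-0.6, -0.4, -0.3]
gripper_width: 85.3
grasp_force: 0.0
clock: 25.4
position: [491.7, 374.5, -28.3]
ee_rot: [0.974, -0.227, 0.0, -0.0]
contact_force: [-0.1, 1.1, -0.4]
gripper_width: 43.1
grasp_force: 0.0
```

```bash

python3 -m jog '[[[0,0,-0.02],[0,0,0],0],[[0,0,-0.02],[0,0,0],1],[[0,0,-0.02],[0,0,0],1],[[0,0,-0.02],[0,0,0],1],[[0,0,-0.02],[0,0,0],1],[[0,0,-0.02],[0,0,0],1],[[0,0,-0.02],[0,0,0],1]]'
python3 -m jog '[[[0,0,0.03],[0,0,0],1],[[0,0,0.1],[0,0,0],1],[[0,0,0.25],[0,0,0],1],[[0,0,0.5],[0,0,0],1],[[0,0,0.75],[0,0,0],1],[[0,0,1],[0,0,0],1],[[0,0,1],[0,0,0],1],[[0,0,1],[0,0,0],1]]'
python3 - <<'E'
from fit import *
im=get_image('wrist');save(im,'w3.png')
E
```

```text
clock: 26.1
position: [491.6, 374.3, -30.6]
ee_rot: [0.974, -0.227, 0.0, -0.0]
contact_force: [-0.2, 0.0, 1.4]
gripper_width: 22.6
grasp_force: 60.9
clock: 26.9
position: [491.4, 374.2, 69.7]
ee_rot: [0.974, -0.227, 0.0, -0.001]
contact_force: [0.0, -0.7, -1.4]
gripper_width: 22.7
grasp_force: 60.8
```

View pics/w3.png

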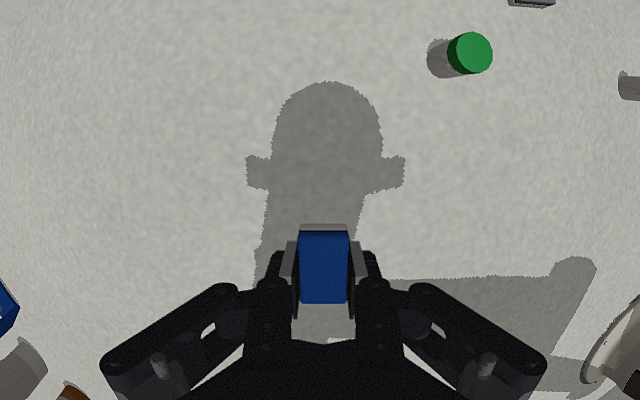

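```bash

python3 -m jog '[[[0.02,-0.32,0],[0,0,0.06],1],[[0.04,-0.64,0],[0,0,0.12],1],[[0.06,-0.97,0],[0,0,0.18],1],[[0.06,-0.97,0],[0,0,0.26],1],[[0.06,-0.97,0],[0,0,0.26],1]]' | head -3
python3 -m jog '[[[0.02,-0.32,0],[0,0,0],1],[[0.04,-0.64,0],[0,0,0],1],[[0.06,-0.97,0],[0,0,0],1],[[0.06,-0.97,0],[0,0,0],1]]' | head -3
python3 -m jog '[[[0.02,-0.32,0],[0,0,0],1],[[0.04,-0.64,0],[0,0,0],1],[[0.06,-0.97,0],[0,0,0],1],[[0.06,-0.97,0],[0,0,0],1]]' | head -2
python3 -m jog '[[[0.02,-0.32,0],[0,0,0],1],[[0.04,-0.64,0],[0,0,0],1],[[0.06,-0.97,0],[0,0,0],1],[[0.06,-0.97,0],[0,0,0],1]]' | head -2
python3 -m jog '[[[0.02,-0.32,0],[0,0,0],1],[[0.04,-0.64,0],[0,0,0],1],[[0.07,-0.97,0],[0,0,0],1],[[0.07,-0.97,0],[0,0,0],1]]' | head -2
python3 -m jog '[[[0.02,-0.32,0],[0,0,0],1],[[0.04,-0.64,0],[0,0,0],1],[[0.07,-0.96,0],[0,0,0],1],[[0.07,-0.96,-0.1],[0,0,0],1],[[0.07,-0.96,-0.2],[0,0,0],1],[[0.07,-0.96,-0.3],[0,0,0],1],[[0.07,-0.96,-0.32],[0,0,0],1],[[0.07,-0.96,-0.32],[0,0,0],1],[[0.07,-0.96,-0.32],[0,0,0],1]]' | head -4

```

```text
clock: 27.45
position: [496.9, 275.6, 67.9]
ee_rot: [0.999, 0.043, -0.001, 0.001]
clock: 27.85
position: [502.3, 177.4, 68.1]
ee_rot: [0.999, 0.041, -0.002, 0.001]
clock: 28.25
position: [508.9, 81.2, 68.4]
clock: 28.65
position: [515.5, -15.3, 68.5]
clock: 29.05
position: [523.3, -112.2, 68.6]
clock: 29.95
position: [529.9, -206.3, 37.5]
ee_rot: [0.999, 0.044, 0.0, 0.0]
contact_force: [0.8, -0.1, -0.4]
```

```bash

python3 -m jog '[[[0,0,-0.01],[0,0,0],1],[[0,0,-0.02],[0,0,0],1],[[0,0,-0.03],[0,0,0],1],[[0,0,-0.03],[0,0,0],1],[[0,0,-0.03],[0,0,0],1]]'
python3 -m jog '[[[0,0,-0.01],[0,0,0],1],[[0,0,-0.01],[0,0,0],1],[[0,0,-0.01],[0,0,0],1]]'

```

```text
clock: 30.45
position: [529.5, -206.9, 34.2]
ee_rot: [0.999, 0.043, 0.0, -0.0]
contact_force: [0.1, -0.7, -0.5]
gripper_width: 22.4
grasp_force: 60.7
clock: 30.75
position: [529.7, -206.9, 33.3]
ee_rot: [0.999, 0.043, 0.0, 0.0]
contact_force: [-0.4, -1.0, 0.0]
gripper_width: 22.4
grasp_force: 60.9
```

```bash

python3 -m jog '[[[0,0,-0.01],[0,0,0],1],[[0,0,-0.01],[0,0,0],1],[[0,0,-0.01],[0,0,0],1]]'
python3 -m jog '[[[0,0,0],[0,0,0],-1],[[0,0,0],[0,0,0],-1],[[0,0,0],[0,0,0],-1],[[0,0,0],[0,0,0],-1],[[0,0,0],[0,0,0],-1],[[0,0,0],[0,0,0],-1],[[0,0,0.1],[0,0,0],-1],[[0,0,0.3],[0,0,0],-1],[[0,0,0.6],[0,0,0],-1],[[0,0,0.6],[0,0,0],-1],[[0,0,0.6],[0,0,0],-1]]' | head -4

```

```text
clock: 31.05
position: [529.7, -206.9, 33.3]
ee_rot: [0.999, 0.044, 0.0, 0.0]
contact_force: [-1.9, 1.3, 5.6]
gripper_width: 22.8
grasp_force: 61.5
clock: 32.15
position: [530.1, -206.8, 93.5]
ee_rot: [0.999, 0.043, 0.001, 0.0]
contact_force: [-1.6, 1.6, -0.3]
```

```bash

python3 -m jog '[[[0.15,0.3,0],[0,0,0],-1],[[0.3,0.6,0],[0,0,0],-1],[[0.45,0.9,0],[0,0,0],-1],[[0.45,0.9,0],[0,0,0],-1]]' | head -3
python3 -m jog '[[[0.15,0.3,0],[0,0,0],-1],[[0.3,0.6,0],[0,0,0],-1],[[0.46,0.9,0],[0,0,0],-1],[[0.46,0.9,0],[0,0,0],-1],[[0.46,0.9,0],[0,0,0],-1],[[0.46,0.9,0],[0,0,0],-1]]' | head -3
python3 - <<'E'
from fit import *
im=get_image('scene')
fit(im,dict(large=(298,280,30,42),med=(298,278,25,64),small=(298,278,25,82)))
im=get_image('side');fit(im,dict(large=(378,155,32,42),med=(378,153,30,64),small=(378,145,25,82)))
E
python3 -m jog '[[[0,0,-0.2],[0,0,0],-1],[[0,0,-0.4],[0,0,0],-1],[[0,0,-0.6],[0,0,0],-1],[[0,0,-0.8],[0,0,0],-1],[[0,0,-1],[0,0,0],-1],[[0,0,-1],[0,0,0],-1],[[0,0,-1],[0,0,0],1],[[0,0,-1],[0,0,0],1],[[0,0,-1],[0,0,0],1],[[0,0,-1],[0,0,0],1],[[0,0,-1],[0,0,0],1],[[0,0,-1],[0,0,0],1],[[0,0,-1],[0,0,0],1],[[0,0,-1],[0,0,0],1]]'

```

```text
clock: 32.55
position: [575.6, -114.0, 91.3]
ee_rot: [0.999, 0.045, -0.0, -0.0]
clock: 33.15
position: [619.4, -27.8, 91.6]
ee_rot: [0.999, 0.043, -0.001, 0.0]
large 540 c [ 529.7 -207.6] mean [ 534.3 -212.9   41.9] size [96.7 66.6] ang 4.9
med 271 c [ 530.2 -207.4] mean [ 532.6 -211.    63.8] size [60.1 45.1] ang 3.6
small 163 c [ 530.5 -206.8] mean [ 530.5 -207.9   81.7] size [37.1 25. ] ang 7.5
large 347 c [ 529.1 -205.5] mean [ 516.8 -193.5   42.2] size [96.8 68.4] ang 5.1
med 187 c [ 529.6 -205.6] mean [ 522.3 -197.3   64.1] size [61.4 46.9] ang 4.3
small 112 c [ 529.7 -206.3] mean [ 528.2 -204.1   81.9] size [38.8 25.2] ang 6.5
clock: 34.65
position: [621.4, -26.7, -6.6]
ee_rot: [0.999, 0.044, 0.001, 0.0]
contact_force: [-1.0, -0.1, 5.3]
gripper_width: 27.0
grasp_force: 59.0
```

```bash

python3 -m jog '[[[0,0,0.1],[0,0,0],1],[[0,0,0.3],[0,0,0],1],[[0,0,0.6],[0,0,0],1],[[0,0,0.9],[0,0,0],1],[[0,0,0.9],[0,0,0],1]]' | head -2
python3 -m jog '[[[-0.1,-0.25,0.3],[0,0,0],1],[[-0.2,-0.5,0.3],[0,0,0],1],[[-0.3,-0.75,0.3],[0,0,0],1],[[-0.38,-0.94,0.3],[0,0,0],1],[[-0.38,-0.94,0.3],[0,0,0],1]]' | head -2
python3 -m jog '[[[-0.1,-0.25,0],[0,0,0],1],[[-0.2,-0.5,0],[0,0,0],1],[[-0.3,-0.75,0],[0,0,0],1],[[-0.38,-0.94,0],[0,0,0],1],[[-0.38,-0.94,0],[0,0,0],1]]' | head -2
python3 -m jog '[[[-0.1,-0.25,0],[0,0,0],1],[[-0.2,-0.5,0],[0,0,0],1],[[-0.3,-0.75,0],[0,0,0],1],[[-0.38,-0.94,0],[0,0,0],1],[[-0.38,-0.94,0],[0,0,0],1],[[-0.38,-0.94,0],[0,0,0],1],[[-0.38,-0.94,0],[0,0,0],1]]'
python3 - <<'E'
from fit import *
save(get_image('scene'),'s4.png')
E
```

```text
clock: 35.15
position: [623.7, -26.5, 87.4]
clock: 35.65
position: [580.7, -122.6, 111.7]
clock: 36.15
position: [543.4, -216.0, 111.6]
clock: 36.85
position: [507.1, -307.7, 112.0]
ee_rot: [0.999, 0.044, -0.0, -0.0]
contact_force: [-0.3, 0.6, -0.7]
gripper_width: 26.3
grasp_force: 59.2
```

View pics/s4.png

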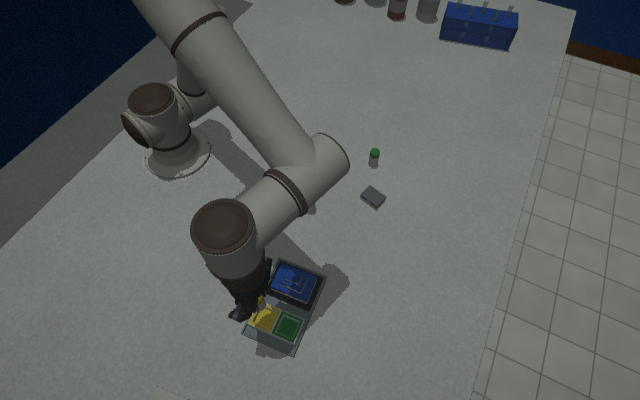

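The stack is neat at (295,285), and the yellow vial hangs over its pocket near (262,312). I lower it.

```bash

python3 -m jog '[[[0,0,-0.2],[0,0,0],1],[[0,0,-0.4],[0,0,0],1],[[0,0,-0.6],[0,0,0],1],[[0,0,-0.75],[0,0,0],1],[[0,0,-0.85],[0,0,0],1],[[0,0,-0.95],[0,0,0],1],[[0,0,-1],[0,0,0],1],[[0,0,-1],[0,0,0],1]]'
python3 -m jog '[[[0,0,-0.02],[0,0,0],1],[[0,0,-0.04],[0,0,0],1],[[0,0,-0.06],[0,0,0],1],[[0,0,-0.07],[0,0,0],1],[[0,0,-0.07],[0,0,0],1],[[0,0,-0.07],[0,0,0],1]]'

```

```text
clock: 37.7
position: [506.4, -308.6, 11.7]
ee_rot: [0.999, 0.044, -0.0, -0.0]
contact_force: [0.5, 0.4, 0.4]
gripper_width: 26.6
grasp_force: 59.2
clock: 38.3
position: [506.6, -308.9, 5.3]
ee_rot: [0.999, 0.043, 0.0, 0.0]
contact_force: [-0.1, -0.4, -0.9]
gripper_width: 27.0
grasp_force: 59.2
```

```bash

python3 -m jog '[[[0,0,-0.01],[0,0,0],1],[[0,0,-0.01],[0,0,0],1],[[0,0,-0.01],[0,0,0],1]]' | sed -n '2p;4p'
python3 -m jog '[[[0,0,-0.01],[0,0,0],1],[[0,0,-0.01],[0,0,0],1],[[0,0,-0.01],[0,0,0],1]]' | sed -n '2p;4p'

```

```text
position: [506.5, -308.8, 4.2]
contact_force: [-0.1, -0.1, -0.1]
position: [506.7, -308.9, 3.4]
contact_force: [-0.7, -0.2, 1.3]
```

```bash

python3 -m jog '[[[0,0,0],[0,0,0],0.2],[[0,0,0],[0,0,0],0],[[0,0,0],[0,0,0],0],[[0,0,0],[0,0,0],0],[[0,0,0],[0,0,0],0],[[0,0,0.05],[0,0,0],0],[[0,0,0.15],[0,0,0],0],[[0,0,0.3],[0,0,0],0],[[0,0,0.6],[0,0,0],0],[[0,0,0.9],[0,0,0],0],[[0,0,0.9],[0,0,0],0]]' | head -2
python3 -m jog '[[[0.02,0.3,0.1],[0,0,0],0],[[0.05,0.6,0.1],[0,0,0],0],[[0.07,0.91,0.1],[0,0,0],0],[[0.07,0.91,0.1],[0,0,0],0]]' | head -2
python3 -m jog '[[[0.02,0.3,0],[0,0,0],0],[[0.05,0.6,0],[0,0,0],-1],[[0.07,0.91,0],[0,0,0],-1],[[0.07,0.91,0],[0,0,0],-1]]' | head -2
python3 -m jog '[[[0.02,0.3,0],[0,0,0],-1],[[0.05,0.6,0],[0,0,0],-1],[[0.07,0.91,0],[0,0,0],-1],[[0.07,0.91,0],[0,0,0],-1]]' | head -2
python3 -m jog '[[[0.02,0.3,0],[0,0,0],-1],[[0.05,0.6,0],[0,0,0],-1],[[0.08,0.91,0],[0,0,0],-1],[[0.08,0.91,0],[0,0,0],-1]]' | head -2
python3 -m jog '[[[0.02,0.3,0],[0,0,0],-1],[[0.05,0.6,0],[0,0,0],-1],[[0.08,0.91,0],[0,0,0],-1],[[0.08,0.91,0],[0,0,0],-1]]' | head -2
python3 -m jog '[[[0.02,0.3,0],[0,0,0],-1],[[0.05,0.6,0],[0,0,0],-1],[[0.08,0.9,0],[0,0,0],-1],[[0.08,0.9,0],[0,0,0],-1],[[0.08,0.9,0],[0,0,0],-1],[[0.08,0.9,0],[0,0,0],-1]]'
python3 - <<'E'
from fit import *
save(get_image('scene'),'s5.png')
E
```

```text
clock: 40.0
position: [509.9, -310.3, 99.2]
clock: 40.4
position: [513.6, -215.2, 103.8]
clock: 40.8
position: [520.8, -124.8, 103.6]
clock: 41.2
position: [528.2, -34.2, 103.5]
clock: 41.6
position: [536.5, 56.5, 103.4]
clock: 42.0
position: [544.6, 147.4, 103.3]
clock: 42.6
position: [551.4, 234.3, 103.0]
ee_rot: [0.999, 0.043, -0.0, 0.0]
contact_force: [0.3, 0.2, 0.3]
gripper_width: 85.4
grasp_force: 0.0
```

View pics/s5.png

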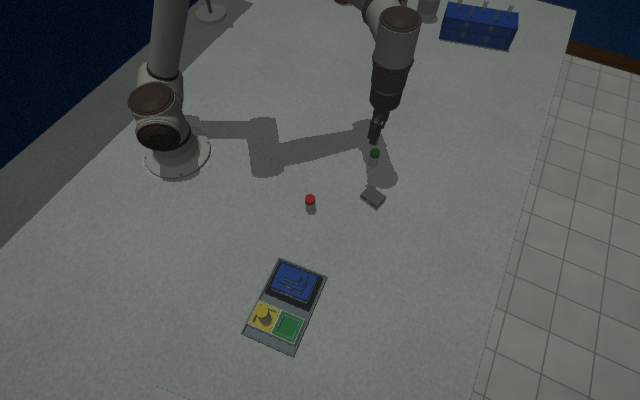

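The yellow vial stands in its pocket at (264,312), the stack is intact, and the gripper is above the green vial at (375,153).

```bash

python3 -m jog '[[[0,0,-0.2],[0,0,0],-1],[[0,0,-0.4],[0,0,0],-1],[[0,0,-0.6],[0,0,0],-1],[[0,0,-0.8],[0,0,0],-1],[[0,0,-1],[0,0,0],-1],[[0,0,-1],[0,0,0],-1]]'|head -2
python3 -m jog '[[[0,0,-0.1],[0,0,0],-1],[[0,0,-0.1],[0,0,0],-1],[[0,0,-0.1],[0,0,0],1],[[0,0,-0.1],[0,0,0],1],[[0,0,-0.1],[0,0,0],1],[[0,0,-0.1],[0,0,0],1],[[0,0,-0.1],[0,0,0],1],[[0,0,-0.1],[0,0,0],1],[[0,0,-0.1],[0,0,0],1],[[0,0,-0.1],[0,0,0],1]]'

```

```text
clock: 43.25
position: [549.6, 233.6, 0.6]
clock: 44.25
position: [552.0, 236.6, -6.2]
ee_rot: [0.999, 0.044, 0.001, -0.0]
contact_force: [0.0, 0.8, 4.3]
gripper_width: 26.5
grasp_force: 59.0
```

```bash

python3 -m jog '[[[0,0,0.1],[0,0,0],1],[[0,0,0.3],[0,0,0],1],[[0,0,0.6],[0,0,0],1],[[0,0,0.9],[0,0,0],1],[[0,0,0.9],[0,0,0],1]]' | head -2
python3 -m jog '[[[0,-0.3,0.3],[0,0,0],1],[[0.01,-0.6,0.3],[0,0,0],1],[[0.02,-0.9,0.3],[0,0,0],1],[[0.02,-0.9,0.3],[0,0,0],1]]' | head -2
python3 -m jog '[[[0,-0.3,0],[0,0,0],1],[[0.01,-0.6,0],[0,0,0],1],[[0.02,-0.9,0],[0,0,0],1],[[0.02,-0.9,0],[0,0,0],1]]' | head -2
python3 -m jog '[[[0,-0.3,0],[0,0,0],1],[[0.01,-0.6,0],[0,0,0],1],[[0.02,-0.9,0],[0,0,0],1],[[0.02,-0.9,0],[0,0,0],1]]' | head -2
python3 -m jog '[[[0,-0.3,0],[0,0,0],1],[[0.01,-0.6,0],[0,0,0],1],[[0.03,-0.9,0],[0,0,0],1],[[0.03,-0.9,0],[0,0,0],1]]' | head -2
python3 -m jog '[[[0,-0.3,0],[0,0,0],1],[[0.01,-0.6,0],[0,0,0],1],[[0.03,-0.9,0],[0,0,0],1],[[0.03,-0.9,0],[0,0,0],1]]' | head -2
python3 -m jog '[[[0,-0.3,0],[0,0,0],1],[[0.01,-0.6,0],[0,0,0],1],[[0.03,-0.9,0],[0,0,0],1],[[0.03,-0.9,0],[0,0,0],1],[[0.03,-0.9,0],[0,0,0],1],[[0.03,-0.9,0],[0,0,0],1]]'

```

```text
clock: 44.75
position: [554.0, 237.6, 87.9]
clock: 45.15
position: [552.1, 143.0, 112.7]
clock: 45.55
position: [554.5, 53.8, 112.4]
clock: 45.95
position: [557.0, -35.6, 112.5]
clock: 46.35
position: [560.6, -125.1, 112.6]
clock: 46.75
position: [563.8, -214.9, 112.6]
clock: 47.35
position: [566.7, -302.1, 112.9]
ee_rot: [0.999, 0.044, -0.0, -0.0]
contact_force: [0.8, 0.1, 0.1]
gripper_width: 26.5
grasp_force: 59.3
```

Floor contact is expected at a reported z of about 3.8.

```bash

python3 -m jog '[[[0,0,-0.2],[0,0,0],1],[[0,0,-0.4],[0,0,0],1],[[0,0,-0.6],[0,0,0],1],[[0,0,-0.75],[0,0,0],1],[[0,0,-0.85],[0,0,0],1],[[0,0,-0.95],[0,0,0],1],[[0,0,-1],[0,0,0],1],[[0,0,-1],[0,0,0],1]]' | sed -n '2p;4p'
python3 -m jog '[[[0,0,-0.02],[0,0,0],1],[[0,0,-0.04],[0,0,0],1],[[0,0,-0.06],[0,0,0],1],[[0,0,-0.07],[0,0,0],1],[[0,0,-0.07],[0,0,0],1],[[0,0,-0.07],[0,0,0],1]]' | sed -n '2p;4p'
python3 -m jog '[[[0,0,-0.01],[0,0,0],1],[[0,0,-0.01],[0,0,0],1],[[0,0,-0.01],[0,0,0],1]]' | sed -n '2p;4p'

```

```text
position: [566.3, -303.5, 12.7]
contact_force: [0.2, -0.8, -0.3]
position: [566.6, -303.9, 6.3]
contact_force: [-0.2, -0.6, -0.2]
position: [566.5, -303.8, 5.2]
contact_force: [0.5, 0.6, -0.4]
```

```bash

python3 -m jog '[[[0,0,-0.01],[0,0,0],1],[[0,0,-0.01],[0,0,0],1],[[0,0,-0.01],[0,0,0],1]]' | sed -n '2p;4p'
python3 -m jog '[[[0,0,-0.005],[0,0,0],1],[[0,0,-0.005],[0,0,0],1],[[0,0,-0.005],[0,0,0],1]]' | sed -n '2p;4p'

```

```text
position: [566.5, -303.8, 4.2]
contact_force: [-0.4, 0.5, -0.9]
position: [566.6, -303.8, 3.9]
contact_force: [-0.8, -0.4, 0.8]
```

```bash

python3 -m jog '[[[0,0,0],[0,0,0],0.2],[[0,0,0],[0,0,0],0],[[0,0,0],[0,0,0],0],[[0,0,0],[0,0,0],0],[[0,0,0],[0,0,0],0],[[0,0,0.05],[0,0,0],0],[[0,0,0.15],[0,0,0],0],[[0,0,0.3],[0,0,0],0],[[0,0,0.6],[0,0,0],0],[[0,0,0.95],[0,0,0],0],[[0,0,0.95],[0,0,0],0]]' | head -2
python3 -m jog '[[[0,0.3,0.5],[0,0,0],0],[[0,0.6,0.8],[0,0,0],0],[[0,0.9,0.8],[0,0,0],0],[[0,0.9,0.8],[0,0,0],0]]' | head -2
python3 -m jog '[[[0,0.3,0],[0,0,0],0],[[0,0.6,0],[0,0,0],0],[[0,0.9,0],[0,0,0],0],[[0,0.9,0],[0,0,0],0]]' | head -2
python3 -m jog '[[[0,0.3,0],[0,0,0],0],[[0,0.6,0],[0,0,0],0],[[0,0.9,0],[0,0,0],0],[[0,0.9,0],[0,0,0],0]]' | head -2
python3 -m jog '[[[0,0.3,0],[0,0,0],0],[[0,0.6,0],[0,0,0],0],[[0,0.9,0],[0,0,0],0],[[0,0.9,0],[0,0,0],0]]' | head -2
python3 - <<'E'
from fit import *
im=get_image('scene');fit(im,dict(large=(298,280,30,42),med=(298,278,25,64),small=(298,278,25,82),vials=(275,312,30,70),red=(310,199,9,60),grey=(373,197,18,22)))
a=cv2.resize(im['frame'][180:360,220:400],None,fx=3.3,fy=3.3,interpolation=cv2.INTER_CUBIC)
cv2.imwrite('pics/f.png',a[:,:,::-1])
E
```

```text
clock: 50.75
position: [570.4, -305.5, 105.9]
clock: 51.15
position: [567.2, -211.1, 181.2]
clock: 51.55
position: [566.3, -121.7, 178.7]
clock: 51.95
position: [566.6, -32.2, 178.6]
clock: 52.35
position: [566.9, 57.4, 178.5]
large 545 c [ 529.7 -207.5] mean [ 534.5 -212.8   41.9] size [96.5 66.4] ang 5.5
med 273 c [ 529.9 -207.2] mean [ 532.7 -211.1   63.7] size [60.1 45.7] ang 2.7
small 165 c [ 530.1 -207.4] mean [ 530.9 -208.1   81.9] size [38.1 24.7] ang 4.0
vials 283 c [ 528.5 -272.6] mean [ 538.8 -296.    69.6] size [108.3  87.6] ang -75.0
red 77 c [459.3   8.3] mean [459.7   8.2  59.8] size [28.6 24.3] ang -61.9
grey 284 c [603.2 118.2] mean [603.2 117.5  21.6] size [58.9 44.8] ang -15.8
```

View pics/f.png

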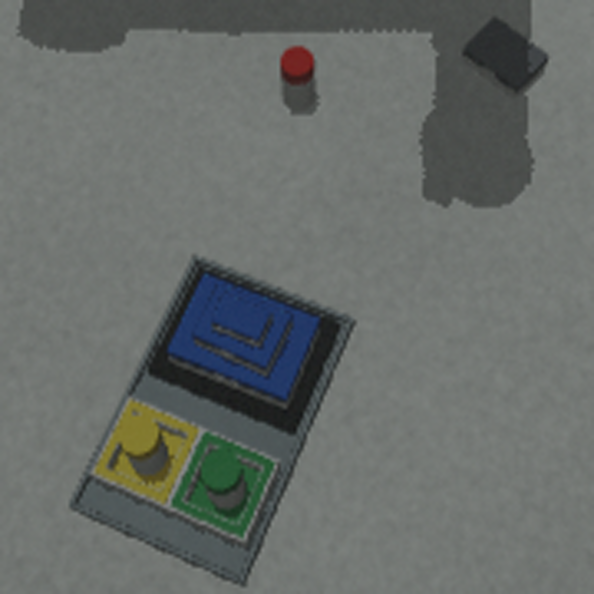

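The crop shows the three cases stacked in line on the pad around (250,335). Both vials stand upright in their own pockets, yellow at (145,445) and green at (222,475). The red vial and the grey case haven't moved. I hand the job in.

```bash
python3 -c "
from bench import job_done
print(job_done())"
```

```text
the job is handed in; nothing more can be done
None
```

The job is done and handed in at about 52 s: the three blue-lidded cases are stacked centred and in line on the pad, both vials stand in their own pockets, and the grey case and red vial were left where they were.

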